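Set up a blood-agar dish on the light box and hold its spring shutter at the index

TASK

The blood-agar dish is to be read by green transmitted light: lay the green filter flat and centred on the round window of the light box, then lay the closed dish, lid up, centred on the filter, and keep the shutter shut until it lies there, so that no bare light dazzles anyone. Then pull the black shutter knob out against its return spring until the pointer stands at the red index clip, which marks the light level for this reading, and hold it there: the program finishes while the gripper still holds the knob. Leave the amber filter, the timer, the marker and the specimen cup where they are.

Things in the scene. Friction and masses are not known exactly. Their poses are not given: they have to be found in the camera images.
- illuminator: light box: white metal housing with a grey top plate, 140 x 130 mm and 85 mm high, fixed to the worktop. Origin: centre of its underside, on the worktop. +z up, +x to its back (the side with the rocker switch and pilot lamp is its front, -x), -y towards its right side, where the shutter knob comes out and along which the knob is pulled.
- window (a point): centre of the round window (34 mm across), at the level of the light box's flat top, 85 mm above the worktop; two engraved circles (37 and 55 mm across) surround it. The top is flat, without a rim. Axes as the light box.
- shutter: shutter slide. Origin: centre of its black knob, 60 mm above the worktop, shut 38 mm from the right face. The knob is a round bar along the pull direction, 23 mm thick, 28 mm long, with a 28 mm flange at its outer 4 mm; pinch it from above, fingers on its -x and +x sides. It slides along the light box's -y by 0 to 50 mm and springs back when let go; pull 2 N, plus 1 N per 10 mm. Axes as light box.
- pointer_tip (a point): tip of the slide's pointer, a steel strip with a red end that hangs from the rod 23 mm inward of the knob's centre, down to the scale rail; it moves with the knob. Axes as the light box; shut, it lies at y = -80 mm in the light box's frame.
- index_mark (a point): middle of the white line on the red index clip (10 mm wide) clamped on the aluminium scale rail (5 mm graduations, top 18 mm above the worktop) that runs out along -y in front of the knob's path. Axes as the light box. The pointer is at the index when both have the same y in these axes; the clip stands 26 to 42 mm beyond the shut pointer and cannot be moved.
- green_filter_c (a point): centre of the green glass filter, a disc in a black knurled ring, 54 mm in diameter and 12 mm thick, lying flat; the point is half-way up (6 mm). +z is its upper side; either yaw is the same.
- culture_dish_c (a point): centre of the closed clear plastic culture dish with dark red agar and pale colonies, 56 mm in diameter and 14 mm high, lid up; the lid is fixed to it. The point is half-way up (7 mm).
- amber_filter_c (a point): centre of the amber (orange) filter, same black ring and size as the green one, not needed; stays where it is.
- timer: white bench timer, 62 x 62 x 22 mm, bystander; origin under its middle.
- marker: white marker pen with blue cap, 135 x 16 x 18 mm, lying, bystander; origin under its middle.
- specimen_cup: specimen cup with dark red lid, 53 mm across and 59 mm high, bystander; origin under its middle.
- green_filter: the green filter as a body; origin: centre of its underside.
- culture_dish: the culture dish as a body; origin: centre of its underside.
There are look-alikes about, which are no part of the job. Leave any blue or purple look-alike of the green_filter alone.

How it is judged:
By the outcome, as a careful person would: the job done as asked, in the order asked, and still so for the second after the job is handed in, while the arm keeps its last pose, push and grip.
It also fails if it takes over 61 s, if anything falls off the work surface, if the arm or the gripper's body presses on something with over 40 N, if the wrist force passes 120 N, or if a joint passes its speed limit or range.

ROBOT

A 6-joint arm with a two-finger parallel gripper is mounted at the origin on a cart in front of the work surface, level with it; the furniture and walls round the work are solid. World frame = base frame: x ahead of the robot, y to its left, z up, the work surface at z = 0. Lengths are in m, angles in degrees, forces in N, time in s.
With the tool pointing down it reaches from about 0.25 to 0.725 m from the base axis. Payload 9.7 kg.
Tool frame: the origin (TCP) lies on the centre line of the jaws, within the pads' length; the fingertips stand 22 mm ahead of it and the grasp point (between the pads) lies 3 mm ahead of it; z points along the fingers, y is the direction in which the jaws open and shut (so a half turn about z gives the same grasp; the last joint's range is limited). The gripper opens to 85 mm and grips with 20 to 120 N. Pads are 22 mm wide; open, the fingers measure 114 mm over their backs; the gripper's body (76 mm by 85 mm) begins 54 mm behind the grasp point. The pads swing forward as they close: fully open they stand 13 mm farther back than shut.
Start: joints at [-76.375, 4.979, 10.078, 95.1, 0, 90], TCP at [0.13, -0.535, 0.253] pointing down, gripper open.
Joint ranges: [-179.16, 179.16], [-48.56, 103.87], [-65.8, 70.77], [-126.05, 130.52], [-82.76, 87.17], [-180, 180]. Speed limits (degrees/s): [127.2, 127.2, 147.25, 180, 180, 180].

INTERFACE

Orientations are given as [roll, pitch, yaw] about the fixed x, y, z axes, in that order (R = Rz(yaw) Ry(pitch) Rx(roll)).
In Python, from workcell import get_obs, camera, camera_params, job_done gives the robot as it stands.
- The arm moves only by the tool servo_tool, never from a script. Its argument "steps" is a list of rows, each an object of numbers: "x", "y", "z": the shift along the world's x, y, z in mm; "yaw": the turn about the world's z in degrees. A call has 1 to 12 rows; each row is the pose to reach, as a shift and turn from the pose measured when the call began; what a row does not reach only later rows make up. A row lasts 1/8 s, in which the tool goes at most 62.5 mm and 10.7 degrees, less where a joint would pass 70% of its speed; a pose out of reach is approached as far as the arm can. A call with a gripper value outside its range is refused whole. "grip" is the finger opening in mm, from 0 to 85.4, set as the call begins (left out, the last holds). The fingers move at their own pace and stop on an object; "grip_force" is the grip in N (left out, the last holds). Time passes only in rows, so rows that repeat a pose let the fingers close. It gives the time, the measured TCP pose, the force and the opening at its end, in the units of the state.
- get_obs(): the state, without advancing time (a new reading comes with each control period).
- camera(name): name is "scene" or "top"; returns (picture, depth): 384x512x3 uint8, red, green, blue; 384x512 float32, m along the optical axis (not along the pixel's ray), 0 where there is no reading.
- camera_params(name): a dict with "intrinsics" (3x3 intrinsics, pixels), "rvec" (rotation vector, rad) and "tvec" (3), from world to camera coordinates, as OpenCV has them. Camera axes: x right, y down, z forward; pixel columns grow to the right and rows downward; lengths in m; the calibration is good to about 2 mm. A picture is of the moment at which its call begins. camera_params takes no time and is no camera call.
- job_done(): hands the job in, once; it reports no verdict.
The state is a dict: "time": time; "q": joint angles; "qd": joint speeds; "joint_efforts": joint torques, N m; "ee_pos": TCP position; "tcp_rot": TCP orientation; "wrist_force": force on the tool from outside, world axes, zero at the start; "torque": the same for the moment, N m; "opening": finger opening in m.
Only numpy, scipy, OpenCV 4.12 (cv2) and the standard library are available. Lean on these libraries where they do the work, as an engineer would, in place of code of your own. Each camera call takes 0.05 s, during which the arm holds its last target.

## Working session

There is one attempt and no reset: what is moved stays moved. The work goes in short steps, Python scripts to look and compute and a tool call to move; the robot and the scene stay as the last step left them, time stands still between calls to the robot, and variables do not carry over. Pictures are saved under pics/ and viewed, and the job is handed in when it is done.

Besides the shell and the picture viewer there is one more tool, called after ">>>" by a JSON object that holds its "fn" and its "kwargs". servo_tool: Moves the arm, as the interface text tells. Its arguments: {"type":"object","properties":{"steps":{"type":"array"},"grip":{"type":"number"},"grip_force":{"type":"number"}},"required":["steps"]}

```bash
mkdir -p pics; cat > h.py <<'E'
import numpy as np, cv2
from workcell import get_obs, camera, camera_params, job_done
def grab(n,tag):
    p,d=camera(n); np.savez(f'pics/{tag}.npz',p=p,d=d); cv2.imwrite(f'pics/{tag}.png',cv2.cvtColor(p,cv2.COLOR_RGB2BGR)); return p,d
def cam(n):
    c=camera_params(n); K=np.array(c['intrinsics'],float); R=cv2.Rodrigues(np.array(c['rvec'],float))[0]; t=np.array(c['tvec'],float).ravel(); return K,R,t
def onz(n,u,v,z):
    K,R,t=cam(n); r=R.T@np.linalg.inv(K)@np.array([u,v,1.]); o=-R.T@t; return o+r*(z-o[2])/r[2]
def dep(n,u,v,d):
    K,R,t=cam(n); return R.T@(np.linalg.inv(K)@np.array([u,v,1.])*d-t)
def proj(n,P):
    K,R,t=cam(n); q=K@(R@np.array(P,float)+t); return q[:2]/q[2]
def crop(tag,u0,v0,u1,v1,s,out):
    im=cv2.imread(f'pics/{tag}.png')[v0:v1,u0:u1]; cv2.imwrite(f'pics/{out}.png',cv2.resize(im,None,fx=s,fy=s,interpolation=cv2.INTER_CUBIC))
E
python3 - <<'E'
from h import *
o=get_obs(); print(o)
grab('scene','s0'); grab('top','t0')
for n in('scene','top'):
    K,R,t=cam(n); print(n,K,-R.T@t,R)
E
```

```text
{'time': 0.0, 'q': array([-7.63762613e+01,  5.01153275e+00,  1.00334190e+01,  9.51008469e+01,
       -2.19401544e-03,  8.99997302e+01]), 'qd': array([-0.04691314, -0.06728292,  0.0072078 , -0.08038512, -0.06751357,
       -0.0711379 ]), 'joint_efforts': array([-2.04732110e-03, -5.20378733e+01,  4.64809906e+01,  1.58180553e-02,
       -1.87825776e-04, -3.12570501e-05]), 'ee_pos': array([ 0.12948932, -0.53431882,  0.25256964]), 'tcp_rot': array([-1.79921039e+02,  2.19364160e-03,  1.36240114e+01]), 'wrist_force': array([0.25610141, 0.38763159, 0.09809561]), 'torque': array([0.0445692 , 0.04589491, 0.02671306]), 'opening': 0.08536052390479504}
scene [[356.43335351   0.         258.40315603]
 [  0.         356.43335351 193.12023632]
 [  0.           0.           1.        ]] [-0.16645122  0.8193595   0.68688571] [[-0.73497778 -0.67762325 -0.02518701]
 [-0.32439005  0.38397918 -0.86448313]
 [ 0.59546516 -0.62720548 -0.50203041]]
top [[410.00148415   0.         252.24420925]
 [  0.         410.00148415 193.14196973]
 [  0.           0.           1.        ]] [0.36452507 0.0694692  1.41883549] [[-0.0035185  -0.99997934 -0.00537982]
 [-0.98984954  0.00424711 -0.1420558 ]
 [ 0.14207571  0.00482539 -0.98984403]]
```

View pics/s0.png

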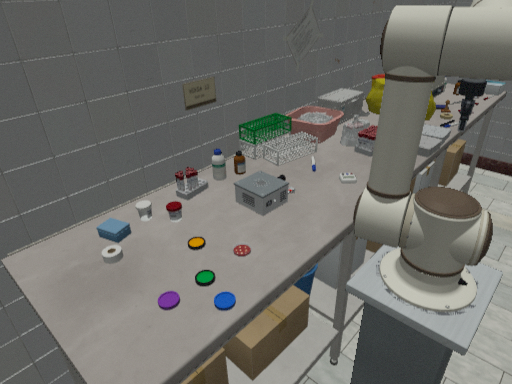

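View pics/t0.png

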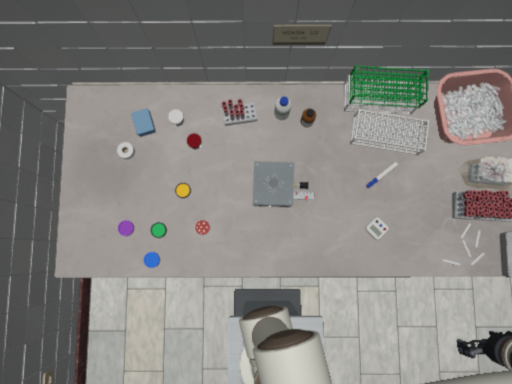

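The top view shows the light box at about (273,184), its knob at (304,185) and the clip at (306,197). The green filter is at (158,230), the dish at (203,228) and the amber filter at (183,190). Blue and purple look-alikes are at (152,260) and (126,228).

```bash
python3 - <<'E'
from h import *
crop('t0',110,170,230,270,6,'c1'); crop('t0',240,150,330,217,8,'c2'); crop('s0',220,160,310,220,8,'c3')
z=np.load('pics/t0.npz'); d=z['d']
for u,v in [(158,230),(203,228),(183,190),(273,184),(265,170),(304,185),(306,194)]:
    print(u,v,dep('top',u,v,d[v,u]))
E
```

```text
158 230 [0.44054067 0.400986   0.00657582]
203 228 [0.44631483 0.2451154  0.01514596]
183 190 [0.57874348 0.31707964 0.01046761]
273 184 [0.58595346 0.00749527 0.08602901]
265 170 [0.63261908 0.03352412 0.08811075]
304 185 [ 0.58458292 -0.09628808  0.07123926]
306 194 [ 0.56203945 -0.1092642   0.01635292]
```

View pics/c1.png

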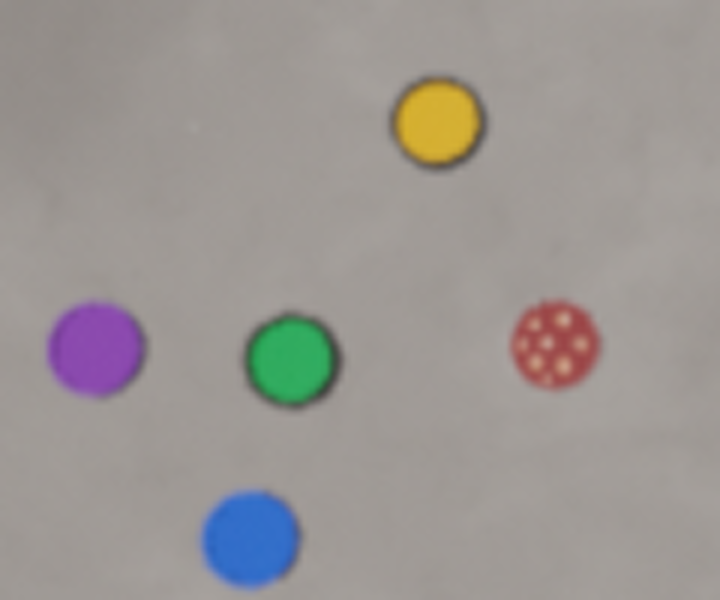

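View pics/c2.png

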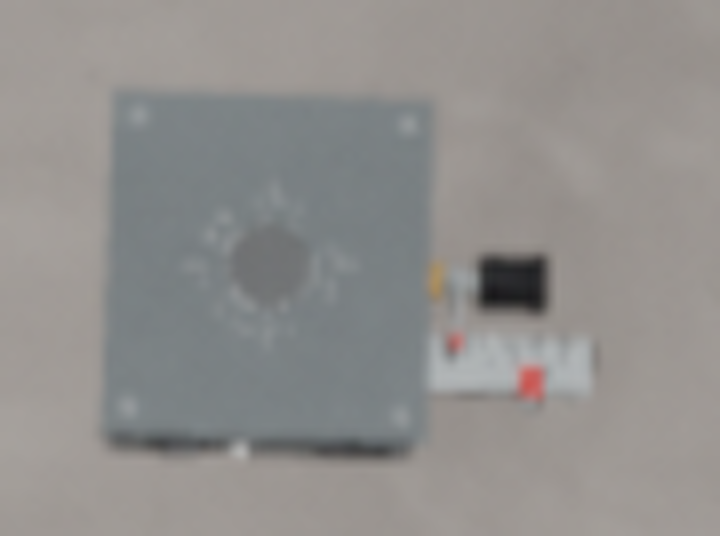

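View pics/c3.png

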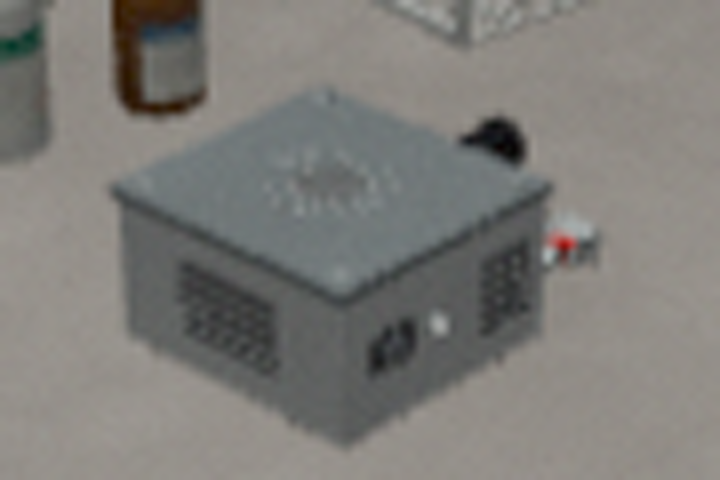

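```bash
python3 - <<'E'
from h import *
f=lambda a,b:(240+(a+.5)/8-.5,150+(b+.5)/8-.5)
print('screws'); S=[onz('top',*f(*c),.087) for c in [(138,116),(408,124),(400,416),(127,407)]]
for s in S: print(s.round(4))
C=np.mean(S,0); print('C',C)
ey=(S[0]-S[1])+(S[3]-S[2]); ex=(S[0]-S[3])+(S[1]-S[2]); print('yaw', np.degrees(np.arctan2(-ey[0],ey[1])),np.degrees(np.arctan2(ex[1],ex[0])))
K=[onz('top',*f(*c),.086) for c in [(113,93),(433,100),(420,440),(105,432)]]
for s in K: print(s.round(4))
print('corner C',np.mean(K,0)); 
print('win',onz('top',*f(270,265),.085))
print('knob',onz('top',*f(513,284),.0715))
print('ptr',onz('top',*f(455,343),.02),'clip',onz('top',*f(531,382),.02))
p=np.load('pics/t0.npz')['p'].astype(float); hsv=cv2.cvtColor(p.astype(np.uint8),cv2.COLOR_RGB2HSV)
def cen(box,z,chan):
    u0,v0,u1,v1=box; q=p[v0:v1,u0:u1]; w=chan(q); w=np.clip(w-0.15*w.max(),0,None); V,U=np.mgrid[v0:v1,u0:u1]
    u,v=(U*w).sum()/w.sum(),(V*w).sum()/w.sum(); print(u,v,onz('top',u,v,z).round(4))
cen((145,217,171,243),.012,lambda q:q[...,1]-q[...,0])
cen((190,215,216,241),.014,lambda q:q[...,0]-q[...,2])
cen((170,178,196,204),.012,lambda q:q[...,0]-q[...,2])
E
```

```text
screws
[0.653  0.0605 0.087 ]
[ 0.6491 -0.0513  0.087 ]
[ 0.5273 -0.046   0.087 ]
[0.5315 0.0656 0.087 ]
C [0.59024725 0.00719461 0.087     ]
yaw -2.0717554231494515 -2.455945608458073
[0.663  0.0708 0.086 ]
[ 0.6594 -0.0619  0.086 ]
[ 0.5176 -0.0541  0.086 ]
[0.5214 0.0746 0.086 ]
corner C [0.59034745 0.00735588 0.086     ]
win [0.59050641 0.00637017 0.085     ]
knob [ 0.58433426 -0.09521251  0.0715    ]
ptr [ 0.56710356 -0.0759943   0.02      ] clip [ 0.55002172 -0.10832997  0.02      ]
157.99535694559515 229.59703811101906 [0.4416 0.3998 0.012 ]
202.07978929858606 227.0134922835228 [0.4498 0.2485 0.014 ]
182.3822032420205 189.84812608679567 [0.5791 0.319  0.012 ]
```

>>> {"fn": "servo_tool", "kwargs": {"steps": [{"x":37,"y":50},{"x":74,"y":100},{"x":111,"y":150},{"x":148,"y":200,"yaw":-3},{"x":185,"y":250,"yaw":-6},{"x":222,"y":300,"yaw":-9},{"x":259,"y":350,"yaw":-12},{"x":296,"y":400,"yaw":-13.6},{"x":315,"y":455,"yaw":-13.6},{"x":315,"y":515,"yaw":-13.6},{"x":315,"y":575,"yaw":-13.6},{"x":315,"y":635,"yaw":-13.6}], "grip": 85}}

```text
schema error: expected keys x, y, z, yaw
```

>>> {"fn": "servo_tool", "kwargs": {"steps": [{"x":37,"y":50,"z":0,"yaw":0},{"x":74,"y":100,"z":0,"yaw":0},{"x":111,"y":150,"z":0,"yaw":0},{"x":148,"y":200,"z":0,"yaw":-3},{"x":185,"y":250,"z":0,"yaw":-6},{"x":222,"y":300,"z":0,"yaw":-9},{"x":259,"y":350,"z":0,"yaw":-12},{"x":296,"y":400,"z":0,"yaw":-13.6},{"x":315,"y":455,"z":0,"yaw":-13.6},{"x":315,"y":515,"z":0,"yaw":-13.6},{"x":315,"y":575,"z":0,"yaw":-13.6},{"x":315,"y":635,"z":0,"yaw":-13.6}], "grip": 85}}

```text
time: 1.6
ee_pos: [0.447, 0.0361, 0.2524]
tcp_rot: [-178.0, 0.1, 3.5]
wrist_force: [0.0, -0.5, -0.5]
opening: 0.0849
```

>>> {"fn": "servo_tool", "kwargs": {"steps": [{"x":0,"y":55,"z":0,"yaw":-3.5},{"x":-5,"y":110,"z":0,"yaw":-3.5},{"x":-5,"y":165,"z":-10,"yaw":-3.5},{"x":-5,"y":220,"z":-30,"yaw":-3.5},{"x":-5,"y":275,"z":-55,"yaw":-3.5},{"x":-5,"y":320,"z":-90,"yaw":-3.5},{"x":-5,"y":355,"z":-130,"yaw":-3.5},{"x":-5,"y":364,"z":-165,"yaw":-3.5},{"x":-5,"y":364,"z":-190,"yaw":-3.5},{"x":-5,"y":364,"z":-192,"yaw":-3.5},{"x":-5,"y":364,"z":-192,"yaw":-3.5}], "grip": 72}}

```text
time: 2.98
ee_pos: [0.4636, 0.0568, 0.1267]
tcp_rot: [-175.4, 0.2, 4.5]
wrist_force: [0.2, -0.0, -0.3]
opening: 0.0721
```

```bash
python3 - <<'E'
from h import *
o=get_obs(); print({k:np.round(o[k],3) for k in('q','qd','ee_pos','tcp_rot','wrist_force','joint_efforts')})
grab('scene','s1')
E
```

```text
{'q': array([  4.404,  -6.848, -15.671,  81.385,   4.59 , 179.944]), 'qd': array([  0.575,   2.218, -10.33 , -12.914,   0.229,   0.018]), 'ee_pos': array([0.464, 0.057, 0.127]), 'tcp_rot': array([-175.41 ,    0.204,    4.459]), 'wrist_force': array([ 0.207, -0.018, -0.312]), 'joint_efforts': array([ -0.084, -39.482,  47.432,   0.594,   0.248,   0.   ])}
```

View pics/s1.png

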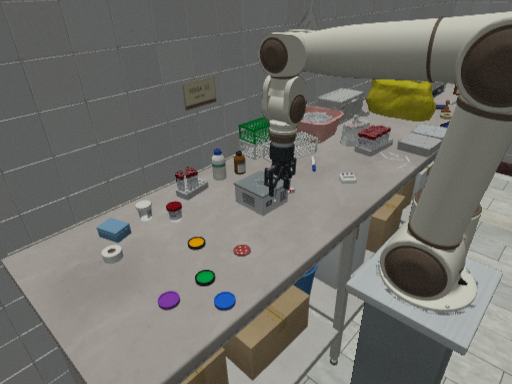

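The wrist's last joint ran into its 180° limit: q6 = q1 − yaw + 180. I'll use a yaw of about 88° everywhere, so it stays within range.

>>> {"fn": "servo_tool", "kwargs": {"steps": [{"x":-10,"y":10,"z":50,"yaw":10},{"x":-10,"y":40,"z":80,"yaw":20},{"x":-15,"y":80,"z":80,"yaw":30},{"x":-20,"y":125,"z":80,"yaw":40},{"x":-22,"y":170,"z":60,"yaw":50},{"x":-22,"y":215,"z":40,"yaw":60},{"x":-22,"y":260,"z":10,"yaw":70},{"x":-22,"y":300,"z":-20,"yaw":80},{"x":-22,"y":335,"z":-50,"yaw":83.5},{"x":-22,"y":343,"z":-60,"yaw":83.5},{"x":-22,"y":343,"z":-65,"yaw":83.5},{"x":-22,"y":343,"z":-65,"yaw":83.5}], "grip": 72}}

```text
time: 4.53
ee_pos: [0.4415, 0.3991, 0.0608]
tcp_rot: [-175.4, 0.3, 87.9]
wrist_force: [-0.3, 0.0, -0.3]
opening: 0.0722
```

The limit run also left the tool tilted about 4.6° (roll -175.4). Stretching past the reach limit with the tilt plane radial should push it back, so I'll try that high over free space.

>>> {"fn": "servo_tool", "kwargs": {"steps": [{"x":0,"y":0,"z":40,"yaw":10},{"x":10,"y":10,"z":80,"yaw":20},{"x":30,"y":27,"z":110,"yaw":30},{"x":55,"y":50,"z":110,"yaw":40},{"x":80,"y":72,"z":110,"yaw":44},{"x":100,"y":90,"z":110,"yaw":44},{"x":120,"y":108,"z":110,"yaw":44},{"x":140,"y":126,"z":110,"yaw":44}], "grip": 72}}

```text
time: 5.52
ee_pos: [0.5828, 0.5244, 0.173]
tcp_rot: [-175.6, 0.3, 131.8]
wrist_force: [0.9, 0.8, 0.9]
opening: 0.072
```

```bash
python3 - <<'E'
from h import *
o=get_obs(); print({k:np.round(o[k],3) for k in('q','qd','ee_pos','tcp_rot')})
E
```

```text
{'q': array([ 42.076,  48.505,  60.231, 106.138,  -0.287,  90.313]), 'qd': array([ 3.0000e-03,  5.5100e+01,  8.8141e+01,  3.2587e+01, -3.9000e-02,
       -1.5100e-01]), 'ee_pos': array([0.583, 0.524, 0.173]), 'tcp_rot': array([-175.59 ,    0.31 ,  131.786])}
```

>>> {"fn": "servo_tool", "kwargs": {"steps": [{"x":5,"y":4,"z":0,"yaw":0},{"x":10,"y":9,"z":0,"yaw":0},{"x":18,"y":16,"z":0,"yaw":0},{"x":26,"y":23,"z":0,"yaw":0}]}}

```text
time: 6.02
ee_pos: [0.6016, 0.5393, 0.1674]
tcp_rot: [-176.2, 0.3, 131.7]
wrist_force: [0.5, 0.4, 0.1]
opening: 0.072
```

```bash
python3 - <<'E'
from h import *
o=get_obs(); print({k:np.round(o[k],3) for k in('q','qd','ee_pos','tcp_rot')})
E
```

```text
{'q': array([ 41.967,  55.132,  70.661, 109.325,  -0.294,  90.288]), 'qd': array([ 0.136,  0.639,  0.881, -5.699,  0.102, -0.165]), 'ee_pos': array([0.602, 0.539, 0.167]), 'tcp_rot': array([-176.205,    0.313,  131.7  ])}
```

>>> {"fn": "servo_tool", "kwargs": {"steps": [{"x":22,"y":20,"z":0,"yaw":0},{"x":44,"y":40,"z":0,"yaw":0},{"x":44,"y":40,"z":0,"yaw":0}]}}

```text
time: 6.4
ee_pos: [0.6195, 0.5557, 0.1499]
tcp_rot: [-178.5, 0.3, 131.7]
wrist_force: [-1.3, 0.1, -0.8]
opening: 0.0723
```

```bash
python3 - <<'E'
from h import *
o=get_obs(); print({k:np.round(o[k],3) for k in('q','qd','ee_pos','tcp_rot')})
E
```

```text
{'q': array([ 41.983,  56.293,  70.682, 105.91 ,  -0.294,  90.297]), 'qd': array([ 0.057, -0.593,  0.399,  1.733,  0.1  ,  0.038]), 'ee_pos': array([0.62 , 0.556, 0.15 ]), 'tcp_rot': array([-178.48 ,    0.302,  131.694])}
```

>>> {"fn": "servo_tool", "kwargs": {"steps": [{"x":20,"y":18,"z":0,"yaw":0},{"x":34,"y":31,"z":0,"yaw":0}]}}

```text
time: 6.65
ee_pos: [0.6335, 0.5687, 0.1368]
tcp_rot: [179.7, 0.3, 131.7]
wrist_force: [-0.1, 0.7, -0.2]
opening: 0.0724
```

```bash
python3 - <<'E'
from h import *
o=get_obs(); print({k:np.round(o[k],3) for k in('q','qd','ee_pos','tcp_rot')})
E
```

```text
{'q': array([ 42.006,  57.176,  70.697, 103.195,  -0.297,  90.306]), 'qd': array([ 0.285,  2.836, -0.095, -8.505, -0.047,  0.04 ]), 'ee_pos': array([0.634, 0.569, 0.137]), 'tcp_rot': array([179.673,   0.295, 131.698])}
```

>>> {"fn": "servo_tool", "kwargs": {"steps": [{"x":-30,"y":-27,"z":10,"yaw":-10},{"x":-70,"y":-62,"z":10,"yaw":-20},{"x":-110,"y":-97,"z":0,"yaw":-30},{"x":-150,"y":-132,"z":-20,"yaw":-40},{"x":-180,"y":-159,"z":-50,"yaw":-43.7},{"x":-192,"y":-169,"z":-80,"yaw":-43.7},{"x":-192,"y":-169,"z":-95,"yaw":-43.7},{"x":-192,"y":-169,"z":-99,"yaw":-43.7},{"x":-192,"y":-169,"z":-99,"yaw":-43.7}], "grip": 72}}

```text
time: 7.78
ee_pos: [0.443, 0.401, 0.0392]
tcp_rot: [179.6, 0.2, 88.0]
wrist_force: [0.4, 1.2, -0.1]
opening: 0.0718
```

```bash
python3 - <<'E'
from h import *
o=get_obs(); print({k:np.round(o[k],3) for k in('q','qd','ee_pos','tcp_rot','wrist_force')})
grab('scene','s2'); crop('s2',150,180,290,300,5,'c4')
E
```

```text
{'q': array([ 42.347,  12.52 ,  -5.214,  72.083,  -0.439, 134.338]), 'qd': array([ 0.045, -0.157,  0.697,  0.356,  0.004,  0.085]), 'ee_pos': array([0.443, 0.401, 0.039]), 'tcp_rot': array([179.562,   0.186,  88.008]), 'wrist_force': array([ 0.356,  1.158, -0.111])}
```

View pics/c4.png

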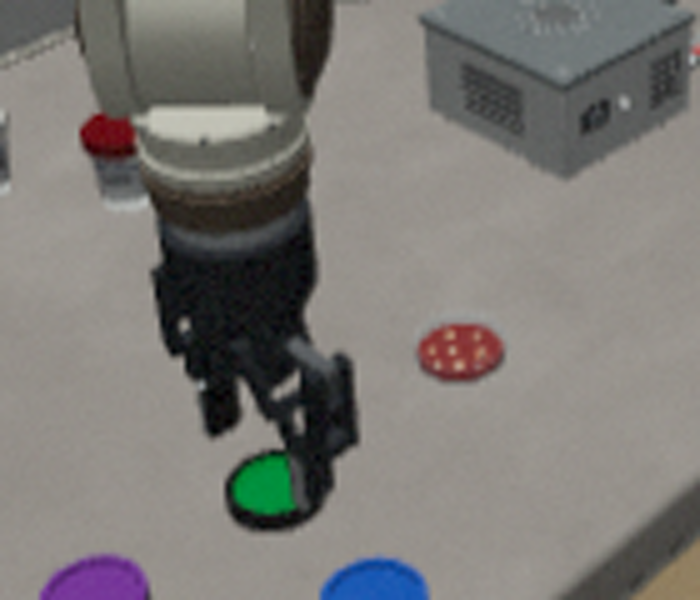

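>>> {"fn": "servo_tool", "kwargs": {"steps": [{"x":-1,"y":-1,"z":-8,"yaw":0},{"x":-1,"y":-1,"z":-15,"yaw":0},{"x":-1,"y":-1,"z":-17,"yaw":0},{"x":-1,"y":-1,"z":-17,"yaw":0}], "grip": 62}}

```text
time: 8.32
ee_pos: [0.4419, 0.4, 0.0221]
tcp_rot: [179.6, 0.2, 88.0]
wrist_force: [0.3, -0.2, -0.0]
opening: 0.0619
```

```bash
python3 - <<'E'
from h import *
o=get_obs(); print({k:np.round(o[k],3) for k in('q','qd','ee_pos','tcp_rot','wrist_force')})
grab('scene','s3'); crop('s3',170,240,250,300,9,'c5')
E
```

```text
{'q': array([ 42.342,  12.932,  -6.671,  70.231,  -0.442, 134.335]), 'qd': array([-0.009, -0.372,  0.233,  0.174, -0.03 , -0.022]), 'ee_pos': array([0.442, 0.4  , 0.022]), 'tcp_rot': array([179.572,   0.2  ,  88.005]), 'wrist_force': array([ 0.314, -0.161, -0.034])}
```

View pics/c5.png

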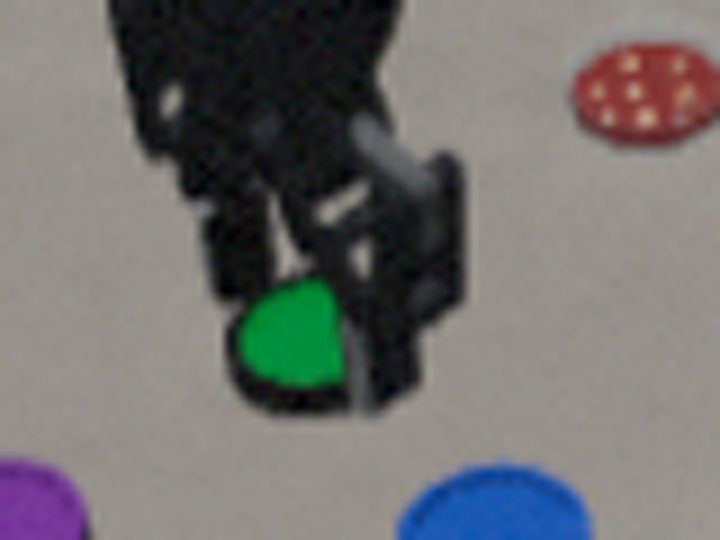

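>>> {"fn": "servo_tool", "kwargs": {"steps": [{"x":0,"y":0,"z":-2,"yaw":0},{"x":0,"y":0,"z":-3,"yaw":0}]}}

```text
time: 8.62
ee_pos: [0.442, 0.4001, 0.0194]
tcp_rot: [179.6, 0.2, 88.0]
wrist_force: [-0.5, -0.4, -0.9]
opening: 0.062
```

>>> {"fn": "servo_tool", "kwargs": {"steps": [{"x":0,"y":0,"z":0,"yaw":0},{"x":0,"y":0,"z":0,"yaw":0},{"x":0,"y":0,"z":0,"yaw":0},{"x":0,"y":0,"z":0,"yaw":0}], "grip": 48, "grip_force": 25}}

```text
time: 9.12
ee_pos: [0.4421, 0.4001, 0.0195]
tcp_rot: [179.5, 0.2, 88.0]
wrist_force: [-0.1, -0.3, 0.7]
opening: 0.053
```

>>> {"fn": "servo_tool", "kwargs": {"steps": [{"x":0,"y":0,"z":15,"yaw":0},{"x":0,"y":0,"z":45,"yaw":0},{"x":5,"y":-20,"z":85,"yaw":0},{"x":22,"y":-60,"z":115,"yaw":0},{"x":40,"y":-105,"z":130,"yaw":0},{"x":58,"y":-152,"z":130,"yaw":0},{"x":76,"y":-200,"z":130,"yaw":0},{"x":95,"y":-250,"z":130,"yaw":0},{"x":114,"y":-300,"z":125,"yaw":0},{"x":132,"y":-348,"z":115,"yaw":0},{"x":145,"y":-382,"z":110,"yaw":0},{"x":149,"y":-393,"z":105,"yaw":0}]}}

```text
time: 10.62
ee_pos: [0.5916, 0.0052, 0.125]
tcp_rot: [179.5, 0.2, 87.9]
wrist_force: [-0.1, 0.1, -1.2]
opening: 0.053
```

>>> {"fn": "servo_tool", "kwargs": {"steps": [{"x":0,"y":0,"z":0,"yaw":0},{"x":0,"y":0,"z":0,"yaw":0}]}}

```text
time: 10.88
ee_pos: [0.5914, 0.0062, 0.1255]
tcp_rot: [179.5, 0.2, 87.9]
wrist_force: [-0.7, -0.0, -0.1]
opening: 0.053
```

```bash
python3 - <<'E'
from h import *
o=get_obs(); print({k:np.round(o[k],4) for k in('q','ee_pos','tcp_rot','wrist_force','opening')})
grab('scene','s4'); crop('s4',210,130,330,220,6,'c6')
E
```

```text
{'q': array([ 0.682 ,  9.5264,  0.9695, 80.9483, -0.1851, 92.7593]), 'ee_pos': array([0.5914, 0.0062, 0.1255]), 'tcp_rot': array([1.794969e+02, 1.611000e-01, 8.792110e+01]), 'wrist_force': array([-0.6767, -0.0181, -0.0909]), 'opening': np.float64(0.053)}
```

View pics/c6.png

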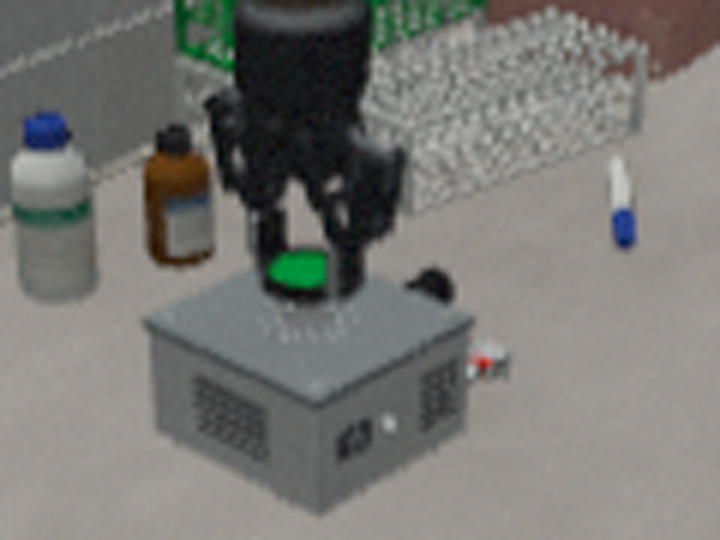

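>>> {"fn": "servo_tool", "kwargs": {"steps": [{"x":-0.5,"y":1,"z":-9,"yaw":0},{"x":-0.5,"y":1,"z":-17,"yaw":0},{"x":-0.5,"y":1,"z":-20,"yaw":0},{"x":-0.5,"y":1,"z":-20.5,"yaw":0}]}}

```text
time: 11.42
ee_pos: [0.5908, 0.0074, 0.1048]
tcp_rot: [179.5, 0.2, 87.9]
wrist_force: [0.6, -0.4, 0.8]
opening: 0.0528
```

>>> {"fn": "servo_tool", "kwargs": {"steps": [{"x":0,"y":0,"z":-0.5,"yaw":0},{"x":0,"y":0,"z":-0.5,"yaw":0}]}}

```text
time: 11.68
ee_pos: [0.5909, 0.0074, 0.1045]
tcp_rot: [179.5, 0.2, 87.9]
wrist_force: [-0.1, -0.1, 0.4]
opening: 0.0525
```

Now I'll release it and retreat towards the dish, then look from above.

>>> {"fn": "servo_tool", "kwargs": {"steps": [{"x":0,"y":0,"z":0,"yaw":0},{"x":0,"y":0,"z":0,"yaw":0},{"x":0,"y":0,"z":0,"yaw":0},{"x":0,"y":0,"z":25,"yaw":0},{"x":0,"y":0,"z":60,"yaw":0},{"x":-20,"y":40,"z":70,"yaw":0},{"x":-55,"y":85,"z":70,"yaw":0},{"x":-90,"y":130,"z":60,"yaw":0},{"x":-120,"y":180,"z":40,"yaw":0},{"x":-140,"y":225,"z":0,"yaw":0},{"x":-141,"y":241,"z":-30,"yaw":0},{"x":-141,"y":241,"z":-50,"yaw":0}], "grip": 72}}

```text
time: 13.18
ee_pos: [0.4489, 0.2495, 0.053]
tcp_rot: [179.5, 0.2, 88.1]
wrist_force: [0.1, 0.2, 0.5]
opening: 0.0721
```

```bash
python3 - <<'E'
from h import *
o=get_obs(); print({k:np.round(o[k],4) for k in('q','ee_pos','tcp_rot','wrist_force','opening')})
grab('top','t1'); crop('t1',240,150,330,217,8,'c7')
grab('scene','s5'); crop('s5',200,140,310,260,5,'c8')
E
```

```text
{'q': array([ 29.2679,   0.7366, -16.5559,  72.4145,  -0.3973, 121.1875]), 'ee_pos': array([0.4489, 0.2495, 0.053 ]), 'tcp_rot': array([179.5437,   0.1881,  88.0787]), 'wrist_force': array([0.0771, 0.1807, 0.4581]), 'opening': np.float64(0.0721)}
```

View pics/c7.png

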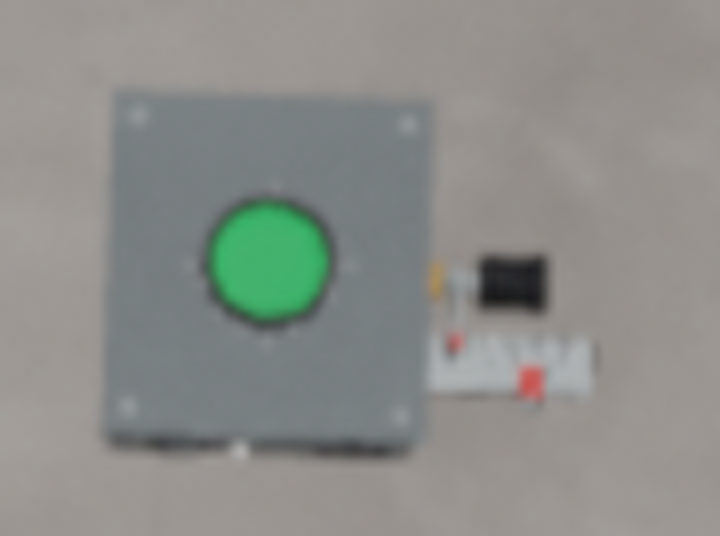

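View pics/c8.png

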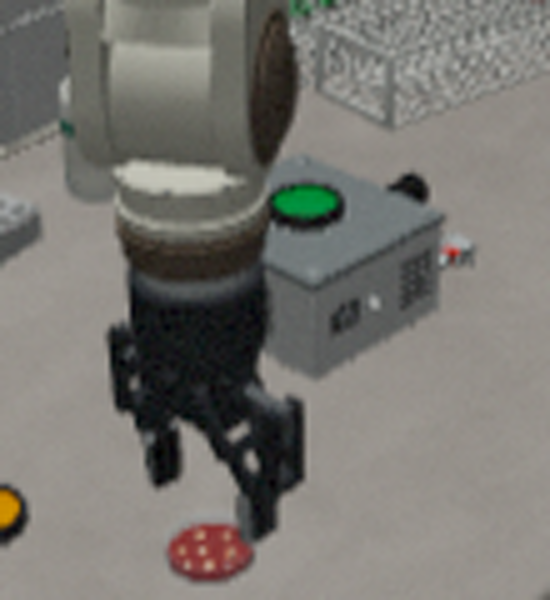

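View pics/t1.png

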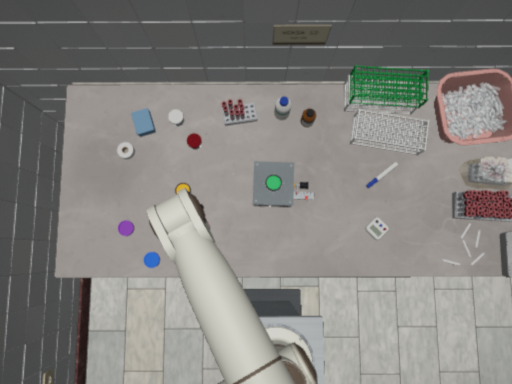

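```bash
python3 - <<'E'
from h import *
f=lambda a,b:(240+(a+.5)/8-.5,150+(b+.5)/8-.5)
p=np.load('pics/t1.npz')['p'].astype(float)
u0,v0,u1,v1=258,168,290,200; q=p[v0:v1,u0:u1]; w=q[...,1]-q[...,0]; w=np.clip(w-.2*w.max(),0,None); V,U=np.mgrid[v0:v1,u0:u1]
u,v=(U*w).sum()/w.sum(),(V*w).sum()/w.sum(); print('filter green',u,v,onz('top',u,v,.097).round(4), 'ring by eye',onz('top',*f(268.5,261.5),.097).round(4))
for c in [(186,265),(351,266),(276,187),(267,343),(270,265)]: print(onz('top',*f(*c),.085).round(4))
p=np.load('pics/t0.npz')['p'].astype(float); 
u0,v0,u1,v1=266,176,282,191; q=p[v0:v1,u0:u1]; print((q[...,2]-q[...,0])[::2,::2].round(0))
g=q[...,0]-q[...,2]; w=np.clip(g-np.median(g)-4,0,None); V,U=np.mgrid[v0:v1,u0:u1]; w=w*(np.hypot(U-273.5,V-183)<6.5)
u,v=(U*w).sum()/w.sum(),(V*w).sum()/w.sum(); print(u,v,onz('top',u,v,.085))
E
```

```text
filter green 273.183825424554 182.08814685414816 [0.5905 0.0073 0.097 ] ring by eye [0.5899 0.0075 0.097 ]
[0.5907 0.041  0.085 ]
[ 0.5899 -0.027   0.085 ]
[0.6232 0.0035 0.085 ]
[0.558 0.008 0.085]
[0.5905 0.0064 0.085 ]
[[9. 7. 9. 8. 9. 9. 9. 9.]
 [7. 8. 7. 4. 4. 7. 8. 8.]
 [9. 6. 3. 2. 3. 3. 8. 8.]
 [9. 5. 3. 3. 3. 4. 5. 9.]
 [9. 5. 4. 4. 4. 4. 5. 8.]
 [9. 7. 4. 4. 3. 5. 8. 9.]
 [8. 8. 7. 6. 5. 9. 9. 9.]
 [8. 9. 8. 8. 9. 9. 9. 9.]]
271.6666666666667 180.66666666666666 [0.59729241 0.01172709 0.085     ]
```

The filter centre at (0.5905, 0.0073) matches the window centre at (0.5906, 0.0070) from the tick marks, to within 0.5 mm. Next is the dish.

>>> {"fn": "servo_tool", "kwargs": {"steps": [{"x":1,"y":-1,"z":-10,"yaw":0},{"x":1,"y":-1,"z":-22,"yaw":0},{"x":1,"y":-1,"z":-30,"yaw":0},{"x":1,"y":-1,"z":-33,"yaw":0},{"x":1,"y":-1,"z":-33,"yaw":0}], "grip": 66}}

```text
time: 13.9
ee_pos: [0.4495, 0.247, 0.0193]
tcp_rot: [179.7, 0.3, 88.0]
wrist_force: [-0.7, -0.3, -0.1]
opening: 0.0665
```

>>> {"fn": "servo_tool", "kwargs": {"steps": [{"x":0,"y":0,"z":0,"yaw":0},{"x":0,"y":0,"z":0,"yaw":0},{"x":0,"y":0,"z":0,"yaw":0},{"x":0,"y":0,"z":0,"yaw":0}], "grip": 50, "grip_force": 25}}

```text
time: 14.4
ee_pos: [0.4498, 0.2472, 0.0199]
tcp_rot: [179.6, 0.3, 88.0]
wrist_force: [-1.7, -0.7, 4.7]
opening: 0.0549
```

>>> {"fn": "servo_tool", "kwargs": {"steps": [{"x":0,"y":0,"z":15,"yaw":0},{"x":0,"y":0,"z":50,"yaw":0},{"x":0,"y":0,"z":95,"yaw":0},{"x":10,"y":-15,"z":135,"yaw":0},{"x":30,"y":-50,"z":145,"yaw":0},{"x":57,"y":-97,"z":145,"yaw":0},{"x":84,"y":-144,"z":145,"yaw":0},{"x":110,"y":-190,"z":140,"yaw":0},{"x":130,"y":-222,"z":130,"yaw":0},{"x":141,"y":-241,"z":120,"yaw":0},{"x":141,"y":-241,"z":117,"yaw":0},{"x":141,"y":-241,"z":117,"yaw":0}]}}

```text
time: 15.9
ee_pos: [0.5903, 0.0071, 0.1369]
tcp_rot: [179.7, 0.2, 88.0]
wrist_force: [-0.2, 0.5, -0.7]
opening: 0.0548
```

```bash
python3 - <<'E'
from h import *
o=get_obs(); print({k:np.round(o[k],4) for k in('q','ee_pos','tcp_rot','wrist_force','opening')})
grab('scene','s6'); crop('s6',210,130,330,220,6,'c9')
E
```

```text
{'q': array([ 0.7985,  9.4369,  2.1228, 82.3708, -0.2496, 92.7681]), 'ee_pos': array([0.5903, 0.0071, 0.1369]), 'tcp_rot': array([179.6732,   0.2341,  88.029 ]), 'wrist_force': array([-0.1924,  0.4842, -0.7392]), 'opening': np.float64(0.0548)}
```

View pics/c9.png

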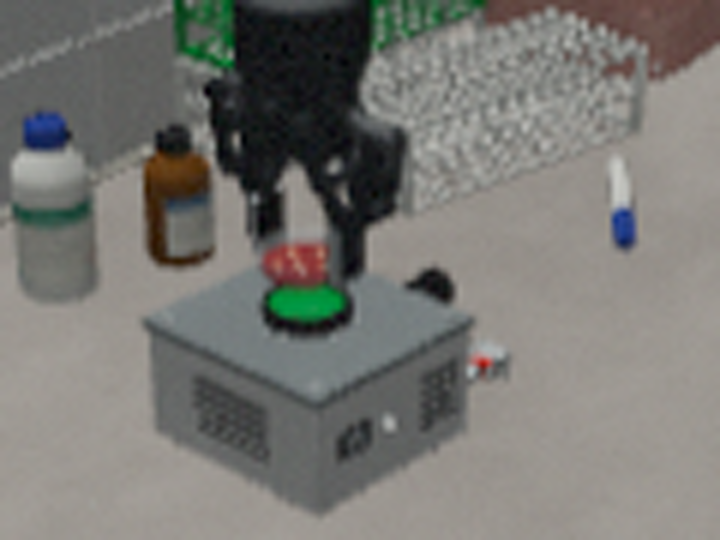

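>>> {"fn": "servo_tool", "kwargs": {"steps": [{"x":0.7,"y":-1,"z":-9,"yaw":0},{"x":0.7,"y":-1,"z":-16,"yaw":0},{"x":0.7,"y":-1,"z":-19,"yaw":0},{"x":0.7,"y":-1,"z":-20,"yaw":0},{"x":0.7,"y":-1,"z":-20,"yaw":0}]}}

```text
time: 16.58
ee_pos: [0.5911, 0.0063, 0.1173]
tcp_rot: [179.6, 0.2, 88.1]
wrist_force: [-0.4, 0.5, -0.1]
opening: 0.055
```

>>> {"fn": "servo_tool", "kwargs": {"steps": [{"x":0,"y":0,"z":-0.6,"yaw":0},{"x":0,"y":0,"z":-0.6,"yaw":0}]}}

```text
time: 16.82
ee_pos: [0.5912, 0.0062, 0.117]
tcp_rot: [179.6, 0.2, 88.0]
wrist_force: [0.4, -0.3, -0.2]
opening: 0.0547
```

>>> {"fn": "servo_tool", "kwargs": {"steps": [{"x":0,"y":0,"z":0,"yaw":0},{"x":0,"y":0,"z":0,"yaw":0},{"x":0,"y":0,"z":0,"yaw":0},{"x":0,"y":0,"z":20,"yaw":0},{"x":0,"y":0,"z":55,"yaw":0},{"x":0,"y":-30,"z":75,"yaw":0},{"x":-5,"y":-80,"z":75,"yaw":0},{"x":-5,"y":-135,"z":75,"yaw":0},{"x":-5,"y":-190,"z":75,"yaw":0},{"x":-5,"y":-230,"z":65,"yaw":0},{"x":-5,"y":-240,"z":55,"yaw":0}], "grip": 70}}

```text
time: 18.2
ee_pos: [0.5859, -0.236, 0.1713]
tcp_rot: [179.6, 0.2, 87.9]
wrist_force: [0.0, 0.1, -0.3]
opening: 0.0696
```

```bash
python3 - <<'E'
from h import *
o=get_obs(); print({k:np.round(o[k],4) for k in('q','ee_pos','tcp_rot','wrist_force','opening')})
grab('top','t2'); crop('t2',240,150,330,217,8,'d1')
grab('scene','s7'); crop('s7',210,150,310,225,8,'d2')
p=np.load('pics/t2.npz')['p'].astype(float)
u0,v0,u1,v1=258,166,290,200; q=p[v0:v1,u0:u1]; w=q[...,0]-q[...,2]; w=np.clip(w-.15*w.max(),0,None); V,U=np.mgrid[v0:v1,u0:u1]
u,v=(U*w).sum()/w.sum(),(V*w).sum()/w.sum(); print('dish',u,v,onz('top',u,v,.111).round(4))
E
```

```text
{'q': array([-21.9011,  14.9834,  12.4108,  86.9851,  -0.0977,  70.2049]), 'ee_pos': array([ 0.5859, -0.236 ,  0.1713]), 'tcp_rot': array([179.6169,   0.2418,  87.8928]), 'wrist_force': array([ 0.0184,  0.0511, -0.2529]), 'opening': np.float64(0.0696)}
dish 272.9835524075461 181.71158823128786 [0.5893 0.0086 0.111 ]
```

View pics/d1.png

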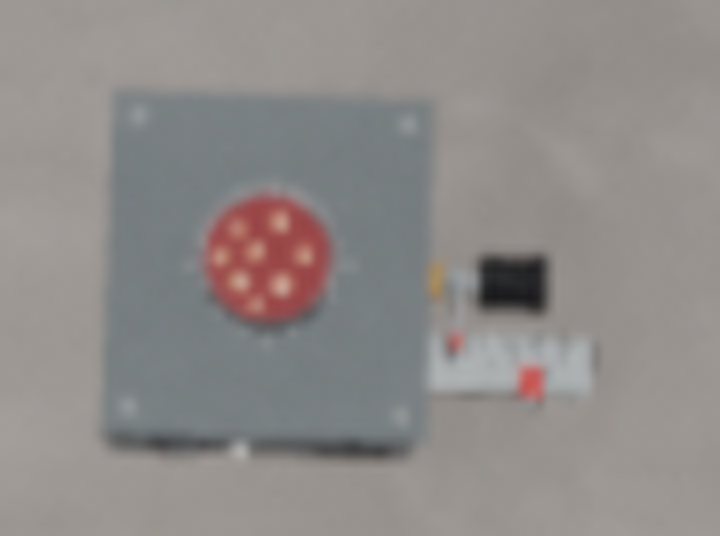

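View pics/d2.png

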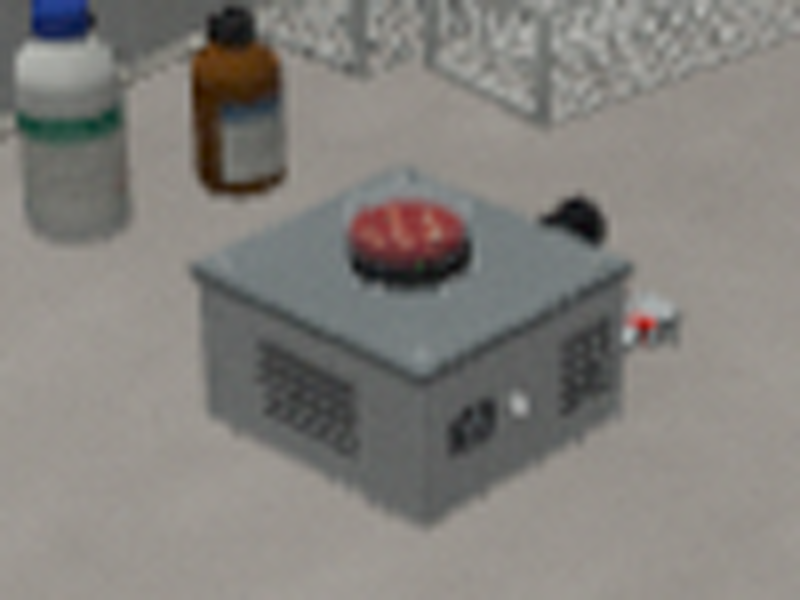

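```bash
python3 - <<'E'
from h import *
from scipy.ndimage import map_coordinates
from scipy.optimize import least_squares
def edge(tag,c,ch,r0=4,r1=12):
    p=np.load(f'pics/{tag}.npz')['p'].astype(float); g=ch(p); pts=[]
    for a in np.linspace(0,2*np.pi,72,endpoint=False):
        r=np.arange(r0,r1,.1); s=map_coordinates(g,[c[1]+r*np.sin(a),c[0]+r*np.cos(a)],order=1)
        i,o=s[:10].mean() if 0 else np.median(s[:20]),np.median(s[-15:]); m=(i+o)/2
        k=np.where((s[:-1]-m)*(s[1:]-m)<=0)[0]
        if len(k): pts.append((c[0]+r[k[-1]]*np.cos(a),c[1]+r[k[-1]]*np.sin(a)))
    pts=np.array(pts); e=cv2.fitEllipse(pts.astype(np.float32)); return e
R=lambda p:p[...,0]-p[...,2]; G=lambda p:p[...,1]-p[...,0]
for nm,tag,c,ch,z in [('dish now','t2',(273.1,182),R,.111),('dish now','t2',(273.1,182),R,.105),('filter','t1',(273.1,182),G,.097),('dish tbl','t0',(202.2,227),R,.014),('filt tbl','t0',(158,229.6),G,.012)]:
    e=edge(tag,c,ch); print(nm,np.round(e[0],2),np.round(e[1],2),onz('top',*e[0],z).round(4))
E
```

```text
dish now [272.96 181.8 ] [15.62 15.72] [0.589  0.0087 0.111 ]
dish now [272.96 181.8 ] [15.62 15.72] [0.59   0.0084 0.105 ]
filter [273.18 182.15] [14.06 14.45] [0.5903 0.0073 0.097 ]
dish tbl [202.05 227.  ] [14.28 14.71] [0.4498 0.2485 0.014 ]
filt tbl [158.01 229.62] [13.43 13.77] [0.4416 0.3997 0.012 ]
```

Edge fits put the dish about 1.3 mm to +y of the filter. There is time to spare, so I'll close the jaws on it along y to centre it.

>>> {"fn": "servo_tool", "kwargs": {"steps": [{"x":0,"y":20,"z":10,"yaw":10.5},{"x":2,"y":50,"z":20,"yaw":21},{"x":4,"y":85,"z":20,"yaw":31.5},{"x":5,"y":120,"z":20,"yaw":42},{"x":5,"y":155,"z":20,"yaw":52.5},{"x":5,"y":190,"z":20,"yaw":63},{"x":5,"y":220,"z":20,"yaw":73.5},{"x":5,"y":240,"z":15,"yaw":84},{"x":5,"y":243,"z":5,"yaw":90},{"x":5,"y":243,"z":-5,"yaw":90},{"x":5,"y":243,"z":-10,"yaw":90},{"x":5,"y":243,"z":-12,"yaw":90}], "grip": 74}}

```text
time: 19.8
ee_pos: [0.5905, 0.0088, 0.1581]
tcp_rot: [179.7, 0.2, 177.9]
wrist_force: [0.2, 0.2, -1.1]
opening: 0.074
```

>>> {"fn": "servo_tool", "kwargs": {"steps": [{"x":0.5,"y":-1.7,"z":-12,"yaw":0},{"x":0.5,"y":-1.7,"z":-26,"yaw":0},{"x":0.5,"y":-1.7,"z":-36,"yaw":0},{"x":0.5,"y":-1.7,"z":-40,"yaw":0},{"x":0.5,"y":-1.7,"z":-40,"yaw":0}]}}

```text
time: 20.42
ee_pos: [0.5909, 0.0071, 0.1179]
tcp_rot: [179.7, 0.1, 177.9]
wrist_force: [0.5, -0.6, 0.7]
opening: 0.0739
```

>>> {"fn": "servo_tool", "kwargs": {"steps": [{"x":0,"y":0,"z":0,"yaw":0},{"x":0,"y":0,"z":0,"yaw":0}], "grip": 62, "grip_force": 20}}

```text
time: 20.68
ee_pos: [0.5911, 0.0071, 0.1183]
tcp_rot: [179.7, 0.2, 177.9]
wrist_force: [0.3, -0.3, -1.0]
opening: 0.0621
```

>>> {"fn": "servo_tool", "kwargs": {"steps": [{"x":0,"y":0,"z":0,"yaw":0},{"x":0,"y":0,"z":0,"yaw":0},{"x":0,"y":0,"z":0,"yaw":0},{"x":0,"y":0,"z":0,"yaw":0}], "grip": 54.5, "grip_force": 20}}

```text
time: 21.18
ee_pos: [0.5912, 0.0071, 0.1186]
tcp_rot: [179.7, 0.2, 177.9]
wrist_force: [0.5, -0.4, 3.7]
opening: 0.0548
```

>>> {"fn": "servo_tool", "kwargs": {"steps": [{"x":0,"y":0,"z":0,"yaw":0},{"x":0,"y":0,"z":0,"yaw":0},{"x":0,"y":0,"z":0,"yaw":0},{"x":0,"y":0,"z":25,"yaw":0},{"x":0,"y":0,"z":60,"yaw":0},{"x":0,"y":-30,"z":80,"yaw":-10},{"x":0,"y":-70,"z":80,"yaw":-20},{"x":0,"y":-115,"z":80,"yaw":-30},{"x":0,"y":-160,"z":80,"yaw":-40},{"x":0,"y":-200,"z":70,"yaw":-50},{"x":0,"y":-230,"z":60,"yaw":-60},{"x":0,"y":-240,"z":50,"yaw":-70}], "grip": 70}}

```text
time: 22.68
ee_pos: [0.5909, -0.2347, 0.1678]
tcp_rot: [179.8, 0.2, 107.4]
wrist_force: [0.2, 0.4, -0.6]
opening: 0.0702
```

```bash
cat > e.py <<'E'
from h import *
from scipy.ndimage import map_coordinates
def edge(tag,c,ch,r0=4,r1=12):
    p=np.load(f'pics/{tag}.npz')['p'].astype(float); g=ch(p); pts=[]
    for a in np.linspace(0,2*np.pi,72,endpoint=False):
        r=np.arange(r0,r1,.1); s=map_coordinates(g,[c[1]+r*np.sin(a),c[0]+r*np.cos(a)],order=1)
        m=(np.median(s[:20])+np.median(s[-15:]))/2
        k=np.where((s[:-1]-m)*(s[1:]-m)<=0)[0]
        if len(k): pts.append((c[0]+r[k[-1]]*np.cos(a),c[1]+r[k[-1]]*np.sin(a)))
    return cv2.fitEllipse(np.array(pts,np.float32))
R=lambda p:p[...,0]-p[...,2]; G=lambda p:p[...,1]-p[...,0]
E
python3 - <<'E'
from e import *
o=get_obs(); print({k:np.round(o[k],4) for k in('q','ee_pos','tcp_rot','wrist_force','opening')})
grab('top','t3'); crop('t3',240,150,330,217,8,'d3')
grab('scene','s8'); crop('s8',210,150,310,225,8,'d4')
e=edge('t3',(273.1,182),R); print(e,onz('top',*e[0],.111).round(4),onz('top',*e[0],.105).round(4))
E
```

```text
{'q': array([-2.16667e+01,  1.56848e+01,  1.28805e+01,  8.68766e+01,
       -2.20000e-03,  5.08879e+01]), 'ee_pos': array([ 0.5909, -0.2347,  0.1678]), 'tcp_rot': array([179.7538,   0.203 , 107.445 ]), 'wrist_force': array([ 0.2296,  0.3873, -0.622 ]), 'opening': np.float64(0.0702)}
((272.995361328125, 181.7438201904297), (15.638471603393555, 15.752677917480469), 95.34664154052734) [0.5892 0.0086 0.111 ] [0.5902 0.0083 0.105 ]
```

View pics/d3.png

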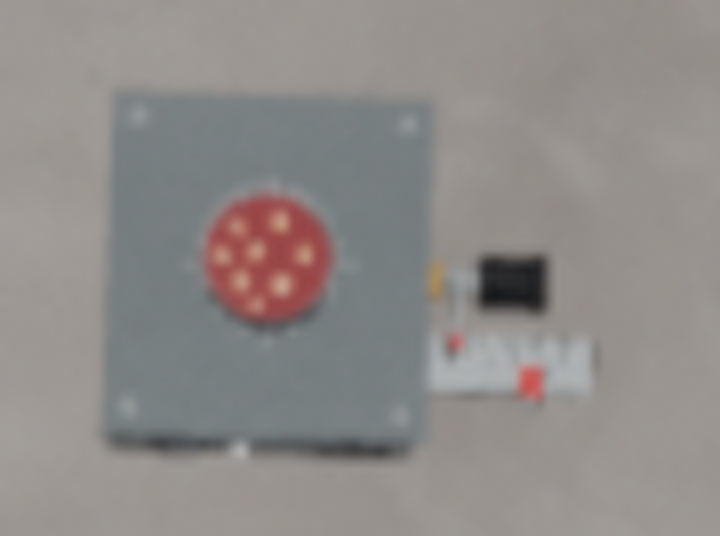

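View pics/d4.png

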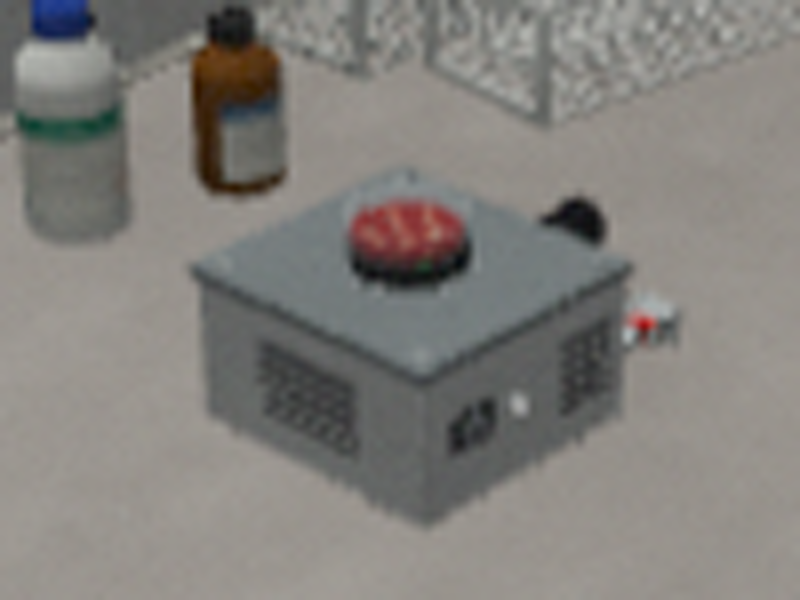

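Squeezing at TCP y = 0.0071 left the image reading almost unchanged, so most of that 1.3 mm was image bias. The dish is centred to within about 1 mm. Next is the knob.

>>> {"fn": "servo_tool", "kwargs": {"steps": [{"x":-1,"y":25,"z":0,"yaw":-10},{"x":-3,"y":65,"z":-10,"yaw":-19.6},{"x":-4,"y":105,"z":-25,"yaw":-19.6},{"x":-4.4,"y":132,"z":-42,"yaw":-19.6},{"x":-4.4,"y":140,"z":-52,"yaw":-19.6},{"x":-4.4,"y":140,"z":-55,"yaw":-19.6},{"x":-4.4,"y":140,"z":-55,"yaw":-19.6}], "grip": 48}}

```text
time: 23.65
ee_pos: [0.5863, -0.0945, 0.1123]
tcp_rot: [179.8, 0.1, 88.1]
wrist_force: [0.1, -0.6, 0.1]
opening: 0.0481
```

```bash
python3 - <<'E'
from e import *
o=get_obs(); print({k:np.round(o[k],4) for k in('q','ee_pos','tcp_rot','wrist_force','opening')})
grab('scene','s9'); crop('s9',230,130,330,205,8,'d5')
E
```

```text
{'q': array([-9.107 , 10.3007,  0.3936, 79.8894, -0.1193, 82.7949]), 'ee_pos': array([ 0.5863, -0.0945,  0.1123]), 'tcp_rot': array([1.798131e+02, 1.438000e-01, 8.809760e+01]), 'wrist_force': array([ 0.1369, -0.6492,  0.073 ]), 'opening': np.float64(0.0481)}
```

View pics/d5.png

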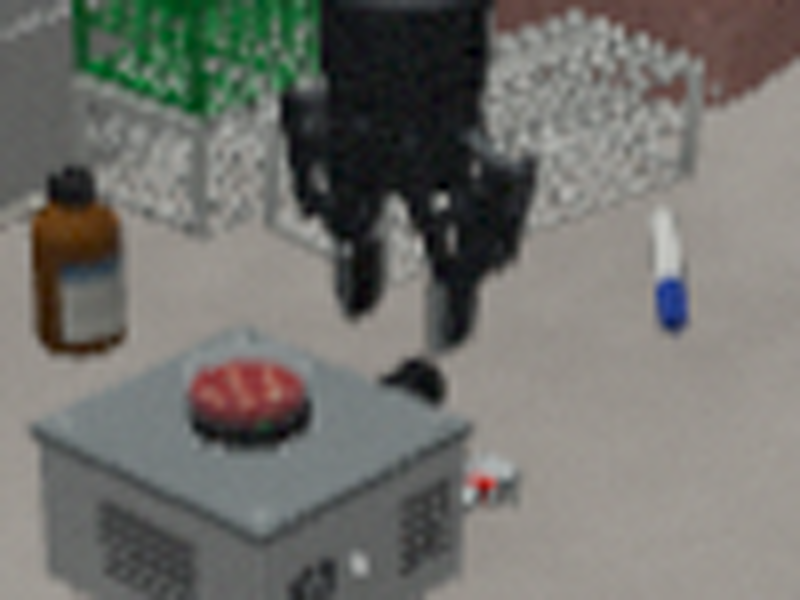

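>>> {"fn": "servo_tool", "kwargs": {"steps": [{"x":0,"y":0,"z":-15,"yaw":0},{"x":0,"y":0,"z":-30,"yaw":0},{"x":0,"y":0,"z":-43,"yaw":0},{"x":0,"y":0,"z":-49,"yaw":0},{"x":0,"y":0,"z":-49,"yaw":0}]}}

```text
time: 24.32
ee_pos: [0.5861, -0.0946, 0.063]
tcp_rot: [179.8, 0.1, 88.1]
wrist_force: [-0.8, 0.0, -0.9]
opening: 0.0478
```

>>> {"fn": "servo_tool", "kwargs": {"steps": [{"x":0,"y":0,"z":0,"yaw":0},{"x":0,"y":0,"z":0,"yaw":0},{"x":0,"y":0,"z":0,"yaw":0},{"x":0,"y":0,"z":0,"yaw":0},{"x":0,"y":0,"z":0,"yaw":0}], "grip": 18, "grip_force": 60}}

```text
time: 24.95
ee_pos: [0.5869, -0.0946, 0.0637]
tcp_rot: [179.7, 0.1, 88.1]
wrist_force: [5.2, 1.8, 3.8]
opening: 0.0206
```

```bash
python3 - <<'E'
from e import *
g=np.mean([np.load(f'pics/{t}.npz')['p'].astype(float) for t in('t0','t1','t2','t3')],0)
cv2.imwrite('pics/avg.png',cv2.cvtColor(np.clip(g,0,255).astype(np.uint8),cv2.COLOR_RGB2BGR)); crop('avg',290,180,320,204,24,'d6')
R=g[...,0]-(g[...,1]+g[...,2])/2
print(R[188:203,293:312].round(0).astype(int))
def cen(u0,v0,u1,v1,th,z):
    w=np.clip(R[v0:v1,u0:u1]-th,0,None); V,U=np.mgrid[v0:v1,u0:u1]; u,v=(U*w).sum()/w.sum(),(V*w).sum()/w.sum(); P=onz('top',u,v,z); print(u,v,P.round(4)); return P
a=cen(293,189,300,196,8,.022); b=cen(301,193,311,202,8,.022); yw=np.radians(-2.2); print('along', (b-a)@np.array([-np.sin(yw),np.cos(yw),0]))
grab('scene','s10'); crop('s10',260,150,320,195,13,'d7')
E
```

```text
[[ -2   8   7   2   2   6   6   5   4   4   4   4   4   3   3   6   8   8
    7]
 [ -2   6   7   3   1   6   7   6   6   7   6   6   6   6   6   7   8   7
    8]
 [ -2   6   6   4   4   7   7   7   7   6   7   7   7   7   8   7   7   8
    8]
 [ -4   3   8  21  25   6   3   4   4   4   4   4   5   4   6   6   6   6
    6]
 [ -5  -2   9  50  55   4  -2  -1  -2  -1  -1   0  -2  -1   0   0   0   1
    0]
 [ -6  -4   3  39  36   1  -5  -4  -4  -4  -4  -4  -4  -4  -4  -5  -4  -4
   -4]
 [ -6  -5  -4   2   0  -4  -4  -5  -5  -5  -5  -3  -2  -2  -2  -4  -4  -4
   -4]
 [ -6  -5  -4  -4  -4  -5  -5  -5  -5  -4  -4   5  23  27  18  -2  -5  -4
   -4]
 [ -6  -5  -5  -5  -4  -5  -5  -4  -5  -4  -3  18  76  93  68   4  -5  -5
   -5]
 [ -6  -5  -4  -5  -4  -4  -4  -4  -4  -4  -3  20  92 111  80   4  -4  -5
   -4]
 [ -4  -2  -2  -2  -2  -2  -3  -3  -3  -3  -1  24  92 106  77   5  -3  -4
   -4]
 [ -1   5   6   5   6   5   4   4   4   4   6  22  54  66  62   9   2   1
    0]
 [  0   7   8   7   8   8   7   7   7   7   8   8   7   9  14   8   8   7
    5]
 [  0   7   8   8   8   8   7   7   8   8   8   7   5   4   7   7   7   7
    7]
 [  0   7   8   8   8   8   8   8   8   8   8   7   8   7   8   8   7   7
    8]]
296.50069444444443 192.15625 [ 0.5678 -0.076   0.022 ]
305.87033523086654 197.3316888045541 [ 0.5497 -0.1078  0.022 ]
along -0.03249309281576692
```

View pics/d6.png

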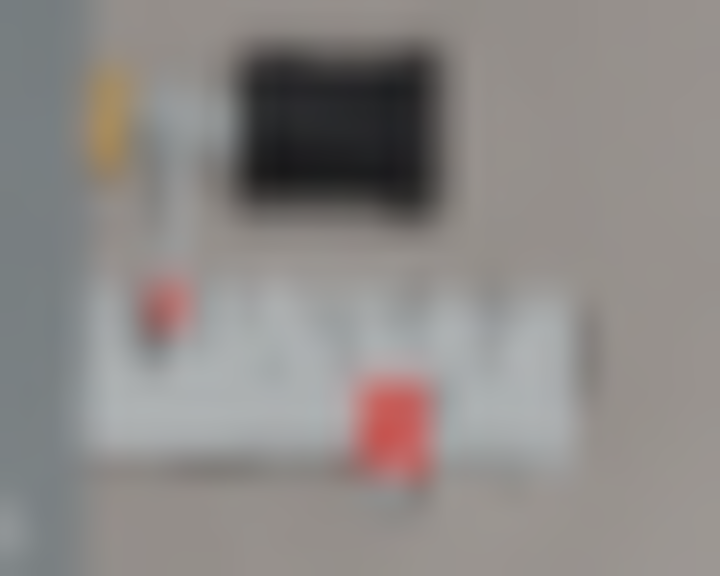

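View pics/d7.png

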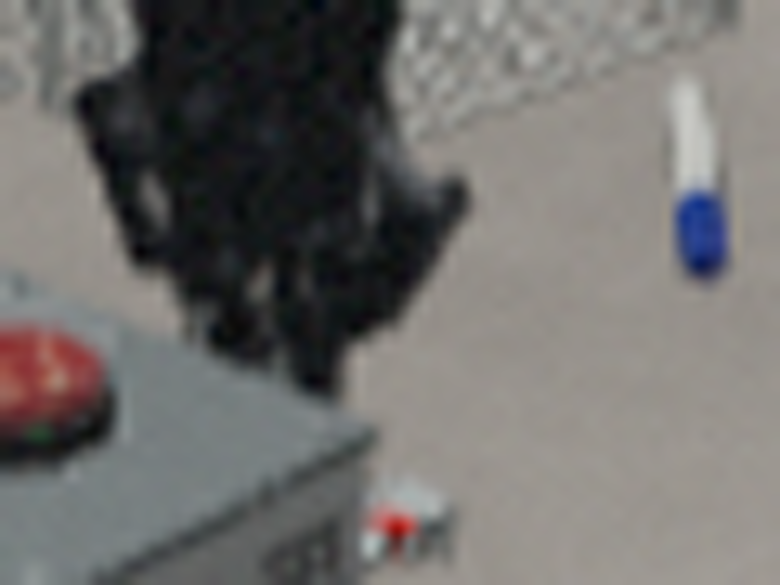

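>>> {"fn": "servo_tool", "kwargs": {"steps": [{"x":0,"y":-5,"z":-0.7,"yaw":0},{"x":-0.4,"y":-12,"z":-0.7,"yaw":0},{"x":-0.8,"y":-20,"z":-0.7,"yaw":0},{"x":-1.1,"y":-27,"z":-0.7,"yaw":0},{"x":-1.2,"y":-31,"z":-0.7,"yaw":0},{"x":-1.2,"y":-31,"z":-0.7,"yaw":0}]}}

```text
time: 25.75
ee_pos: [0.5857, -0.1253, 0.0636]
tcp_rot: [179.7, 0.1, 88.1]
wrist_force: [1.0, 5.1, 5.8]
opening: 0.0206
```

```bash
python3 - <<'E'
from e import *
o=get_obs(); print({k:np.round(o[k],4) for k in('q','ee_pos','tcp_rot','wrist_force','opening')})
grab('scene','s11'); crop('s11',260,150,320,195,13,'d8')
grab('top','t11'); crop('t11',270,160,330,205,13,'d9')
E
```

```text
{'q': array([-1.20674e+01,  1.18812e+01, -3.20380e+00,  7.46118e+01,
       -1.71000e-02,  7.98467e+01]), 'ee_pos': array([ 0.5857, -0.1253,  0.0636]), 'tcp_rot': array([1.797045e+02, 7.030000e-02, 8.808560e+01]), 'wrist_force': array([0.9719, 5.08  , 5.7574]), 'opening': np.float64(0.0206)}
```

View pics/d8.png

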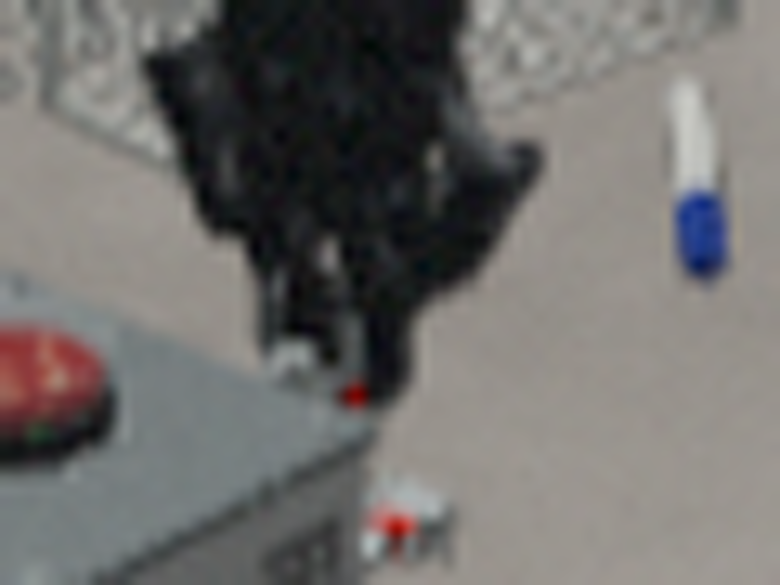

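View pics/d9.png

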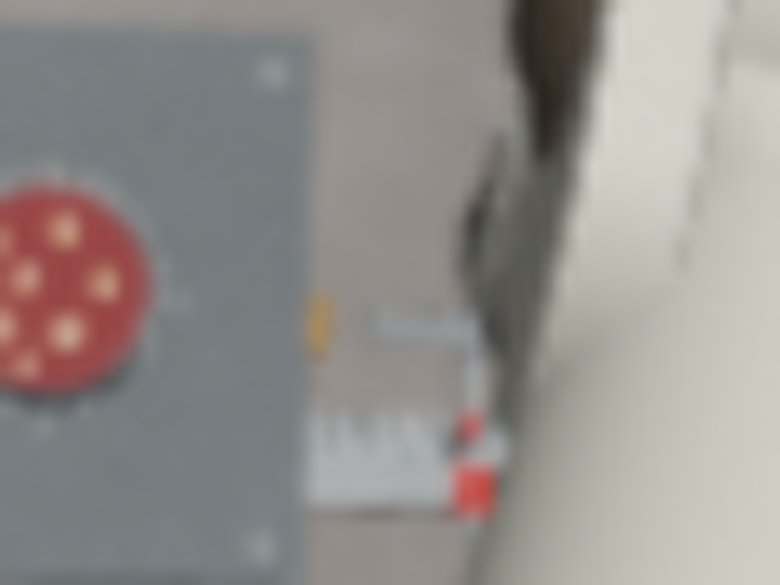

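```bash
python3 - <<'E'
from e import *
def tri(a,b):
    P=[];
    for n in('scene','top'):
        K,R,t=cam(n); P.append(K@np.c_[R,t])
    X=cv2.triangulatePoints(P[0],P[1],np.array(a,float).reshape(2,1),np.array(b,float).reshape(2,1)); X=(X[:3]/X[3]).ravel()
    print(X.round(4),'reproj',proj('scene',X).round(2),a,proj('top',X).round(2),b); return X
def cen(tag,box,th):
    g=np.load(f'pics/{tag}.npz')['p'].astype(float); R=g[...,0]-(g[...,1]+g[...,2])/2; u0,v0,u1,v1=box
    print(R[v0:v1,u0:u1].round(0).astype(int))
    w=np.clip(R[v0:v1,u0:u1]-th,0,None); V,U=np.mgrid[v0:v1,u0:u1]; return (U*w).sum()/w.sum(),(V*w).sum()/w.sum()
ps=cen('s11',(284,177,291,184),12); pt=cen('t11',(302,189,309,195),12)
cs=cen('s11',(286,186,295,193),12); ct=cen('t11',(301,194,311,202),12)
A=tri(ps,pt); B=tri(cs,ct)
yw=np.radians(-2.2); ey=np.array([-np.sin(yw),np.cos(yw),0]); print('clip-ptr along y',(B-A)@ey)
for n,X in(('p',A),('c',B)): print(n,(X-np.array([.5905,.007,0]))@ey)
for z in (.018,.022,.03,.045): 
    print(z, onz('top',*pt,z).round(4), onz('scene',*ps,z).round(4))
E
```

```text
[[ -3   2  -4  -4  -9  -2  -2]
 [ -3  -1  -4  -4  -3  -2  -3]
 [ -4  -4   9  44   4  -1   0]
 [ -4  -2  48 114  19  -4   2]
 [ -4  -4   8  33   4   2   4]
 [ -8  -8  -8  -7  -4   6   8]
 [ -8  -6 -11  -8  -5   6   8]]
[[ 8  7  6  2 -1  6  4]
 [ 6  6  7  3  2  6  4]
 [ 3  4  6 17 23  9  4]
 [ 0  0  6 42 66 12  0]
 [-4 -4  0 39 53  4 -2]
 [-6 -6 -2  8  9 -1 -4]]
[[ -1  -2   6   2   2   5   6   8   6]
 [  0   0   2  -2  -4  -4   1   4   6]
 [  1  -3  -3  13   5  -4  -4  -4   0]
 [ -2   2  28  58  54  34  -4  -5  -2]
 [  0   6  36  86 144 107   8  -4   0]
 [  0  -1  -6   7  52  14   9  -3   2]
 [  1  -2  -6  -2  31   0   1   0   3]]
[[ -6  -6  -6  -2   8   9  -1  -4   2   4]
 [ -6  -5  -4   8  34  28  20   2   3   5]
 [ -4  -5  -3  18  80  94  79  14   4   4]
 [ -4  -4  -2  20  92 112 107  21   4   4]
 [ -3  -3   0  24  92 106  94  17   5   6]
 [  3   3   6  23  53  61  56  11   4   5]
 [  6   7   8   8   8   8   9   5   5   5]
 [  8   8   8   8   5   4   4   5   6   6]]
[ 0.5613 -0.1026  0.061 ] reproj [286.79 179.94] (np.float64(286.85642317380353), np.float64(179.94206549118388)) [305.67 192.35] (np.float64(305.63283582089554), np.float64(192.31044776119404))
[ 0.5503 -0.1084  0.0198] reproj [289.87 189.91] (np.float64(289.8390243902439), np.float64(189.90634146341463)) [305.94 197.23] (np.float64(305.96018376722816), np.float64(197.2475752935171))
clip-ptr along y -0.006215108609295502
p -0.11061724348956689
c -0.11683235209886239
0.018 [ 0.5677 -0.1079  0.018 ] [ 0.6111 -0.1661  0.018 ]
0.022 [ 0.5671 -0.1074  0.022 ] [ 0.6065 -0.1602  0.022 ]
0.03 [ 0.566  -0.1064  0.03  ] [ 0.5972 -0.1484  0.03  ]
0.045 [ 0.5638 -0.1045  0.045 ] [ 0.5797 -0.1263  0.045 ]
```

Triangulating shows the visible red blob is the top of the pointer at z ≈ 0.06, box y ≈ -110.6. The clip is at about -116.5, so roughly 5.9 mm more is needed.

>>> {"fn": "servo_tool", "kwargs": {"steps": [{"x":-0.1,"y":-3,"z":0,"yaw":0},{"x":-0.2,"y":-5.9,"z":0,"yaw":0},{"x":-0.2,"y":-5.9,"z":0,"yaw":0},{"x":-0.2,"y":-5.9,"z":0,"yaw":0}]}}

```text
time: 26.35
ee_pos: [0.5855, -0.1304, 0.0637]
tcp_rot: [179.7, -0.0, 88.1]
wrist_force: [2.7, 4.9, 1.3]
opening: 0.0203
```

```bash
python3 - <<'E'
from e import *
o=get_obs(); print({k:np.round(o[k],4) for k in('q','ee_pos','tcp_rot','wrist_force','opening')})
grab('scene','s12'); crop('s12',270,160,310,195,20,'e1')
grab('top','t12'); crop('t12',290,180,320,204,24,'e2')
E
```

```text
{'q': array([-1.25839e+01,  1.20158e+01, -3.03830e+00,  7.46577e+01,
        6.73000e-02,  7.92910e+01]), 'ee_pos': array([ 0.5855, -0.1304,  0.0637]), 'tcp_rot': array([ 1.797043e+02, -1.260000e-02,  8.812530e+01]), 'wrist_force': array([2.6524, 4.85  , 1.2788]), 'opening': np.float64(0.0203)}
```

View pics/e1.png

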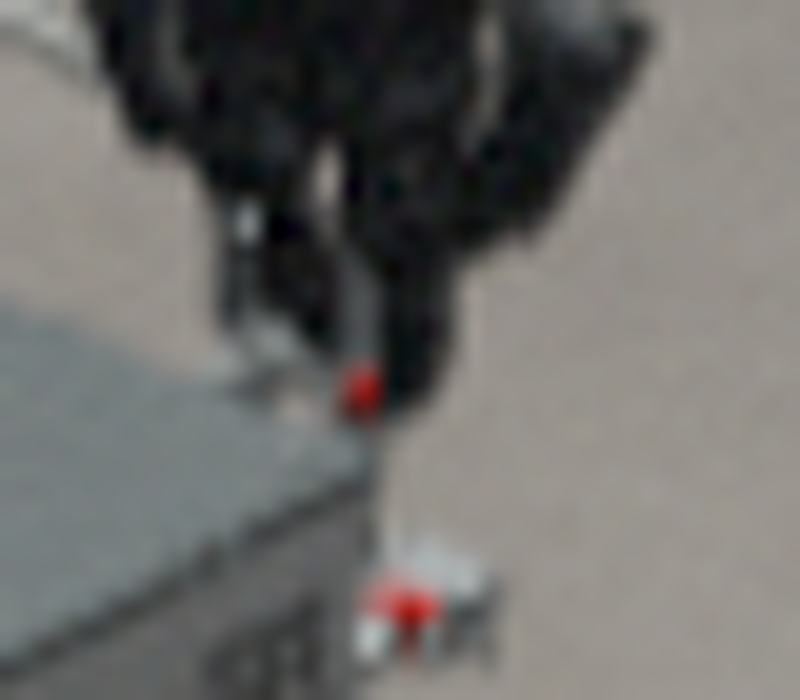

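View pics/e2.png

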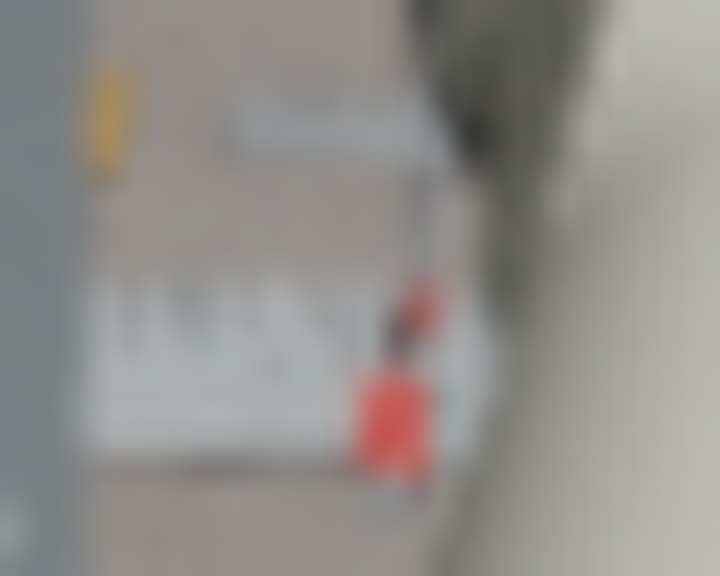

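```bash
python3 - <<'E'
from e import *
yw=np.radians(-2.2); ey=np.array([-np.sin(yw),np.cos(yw),0]); ex=np.array([np.cos(yw),np.sin(yw),0]); O=np.array([.5905,.007,0])
def cen(tag,box,th,f):
    g=np.load(f'pics/{tag}.npz')['p'].astype(float); R=f(g); u0,v0,u1,v1=box
    w=np.clip(R[v0:v1,u0:u1]-th,0,None); V,U=np.mgrid[v0:v1,u0:u1]; return np.array([(U*w).sum()/w.sum(),(V*w).sum()/w.sum()])
red=lambda g:g[...,0]-(g[...,1]+g[...,2])/2
drk=lambda g:150-g.mean(-1)
g=np.load('pics/t12.npz')['p'].astype(float); print(g.mean(-1)[188:201,302:312].round(0).astype(int)); print(red(g)[188:201,302:312].round(0).astype(int))
print('t12 red',cen('t12',(303,189,311,195),12,red),'dark',cen('t12',(304,191,309,196),0,drk),'clip',cen('t12',(301,195,311,202),12,red))
print('s12 red',cen('s12',(284,176,292,183),12,red),'clip',cen('s12',(286,186,295,193),12,red))
print('shut red',cen('avg0',(293,189,300,196),8,red) if 0 else '')
for xb in (-.0305,-.026):
  for z in(.018,.03,.045,.06):
    P=O+xb*ex-.1158*ey+[0,0,z]; print(xb,z,'top',proj('top',P).round(2),'scene',proj('scene',P).round(2))
for yb in(-.1158,-.1168):
  P=O-.0388*ex+yb*ey+[0,0,.021]; print('clip',yb,proj('top',P).round(2),proj('scene',P).round(2))
E
```

```text
[[143 142 142 141 137 128 141 131 101  91]
 [144 143 142 143 138 132 143 134 103  95]
 [145 145 145 144 141 137 143 133 100  97]
 [152 150 151 151 144 134 142 135  99  95]
 [163 156 158 157 137 122 144 146 107 100]
 [170 160 158 156 110 114 150 159 125 110]
 [173 169 159 156 112 133 160 166 142 122]
 [174 170 163 154 132 149 165 167 144 123]
 [173 173 166 140 127 135 154 164 141 127]
 [173 172 164 131 122 135 158 158 128 127]
 [158 157 148 123 124 137 158 150 123 132]
 [134 132 125 125 136 129 140 130 124 136]
 [140 140 139 138 139 127 136 119 126 139]]
[[  7   7   8   7   6   2   2   6   6   4]
 [  7   7   7   7   6   2   3   6   4   4]
 [  7   7   8   8   6   2   4   6   4   4]
 [  4   4   4   4   8  16  14   6   4   3]
 [ -1  -1   0   0  14  46  28   4   2   4]
 [ -4  -4  -4  -4  16  46  21  -2  -2   3]
 [ -5  -4  -4   0  10  12   2  -4  -3   2]
 [ -6  -4   6  28  44  24  -2  -4  -3   3]
 [ -5  -2  17  78  98  70   3  -4  -1   4]
 [ -4  -2  20  92 111  80   4  -4   2   4]
 [ -3  -1  25  92 106  77   6  -2   4   5]
 [  4   6  22  54  66  64   8   2   4   5]
 [  7   8   8   8   8  14   6   5   4   5]]
t12 red [307.20487805 192.3902439 ] dark [306.55587808 192.94049347] clip [305.8933121  197.25477707]
s12 red [287.65981308 179.04485981] clip [289.83877349 189.90306627]
shut red 
-0.0305 0.018 top [305.6  195.79] scene [288.64 189.97]
-0.0305 0.03 top [306.03 195.32] scene [288.69 187.2 ]
-0.0305 0.045 top [306.59 194.71] scene [288.76 183.7 ]
-0.0305 0.06 top [307.15 194.09] scene [288.83 180.16]
-0.026 0.018 top [305.62 194.5 ] scene [287.73 189.58]
-0.026 0.03 top [306.06 194.01] scene [287.78 186.81]
-0.026 0.045 top [306.61 193.39] scene [287.85 183.32]
-0.026 0.06 top [307.17 192.76] scene [287.91 179.78]
clip -0.1158 [305.67 198.07] [290.33 190.02]
clip -0.1168 [305.96 198.08] [290.5  189.92]
```

>>> {"fn": "servo_tool", "kwargs": {"steps": [{"x":0,"y":-1.2,"z":0,"yaw":0},{"x":0,"y":-1.2,"z":0,"yaw":0},{"x":0,"y":-1.2,"z":0,"yaw":0},{"x":0,"y":-1.2,"z":0,"yaw":0},{"x":0,"y":-1.2,"z":0,"yaw":0},{"x":0,"y":-1.2,"z":0,"yaw":0}]}}

```text
time: 27.2
ee_pos: [0.5855, -0.1308, 0.0637]
tcp_rot: [179.7, -0.1, 88.2]
wrist_force: [2.3, 5.9, 1.9]
opening: 0.0205
```

```bash
python3 - <<'E'
from e import *
o=get_obs(); print({k:np.round(o[k],4) for k in('ee_pos','tcp_rot','wrist_force','opening')})
grab('scene','s13'); grab('top','t13'); crop('t13',290,180,320,204,24,'e3'); crop('s13',210,140,310,215,8,'e4')
red=lambda g:g[...,0]-(g[...,1]+g[...,2])/2
def cen(tag,box,th,f):
    g=np.load(f'pics/{tag}.npz')['p'].astype(float); R=f(g); u0,v0,u1,v1=box
    w=np.clip(R[v0:v1,u0:u1]-th,0,None); V,U=np.mgrid[v0:v1,u0:u1]; return np.array([(U*w).sum()/w.sum(),(V*w).sum()/w.sum()])
print('red',cen('t13',(303,189,311,195),12,red),cen('t13',(301,195,311,202),12,red),cen('s13',(284,176,292,183),12,red))
o=get_obs(); print({k:np.round(o[k],4) for k in('time','ee_pos')})
e=edge('t13',(273.1,182),R); print(e[0])
yw=np.radians(-2.2); ey=np.array([-np.sin(yw),np.cos(yw),0]); ex=np.array([np.cos(yw),np.sin(yw),0]); O=np.array([.5905,.007,0])
for yb in (-.1158,-.1165,-.1172): print(yb,proj('top',O-.025*ex+yb*ey+[0,0,.061]).round(2))
E
```

```text
{'ee_pos': array([ 0.5855, -0.1308,  0.0637]), 'tcp_rot': array([ 1.797077e+02, -1.014000e-01,  8.816330e+01]), 'wrist_force': array([2.2751, 5.8785, 1.9435]), 'opening': np.float64(0.0205)}
red [307.37867647 192.50735294] [305.89989407 197.24788136] [287.67686424 178.94263862]
{'time': np.float64(27.3), 'ee_pos': array([ 0.5855, -0.1308,  0.0637])}
(273.000244140625, 181.7393341064453)
-0.1158 [307.22 192.42]
-0.1165 [307.43 192.43]
-0.1172 [307.63 192.43]
```

View pics/e3.png

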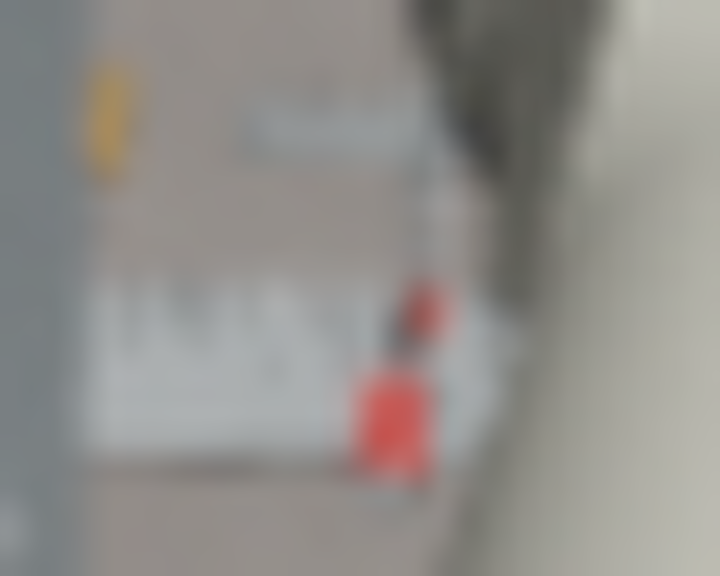

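View pics/e4.png

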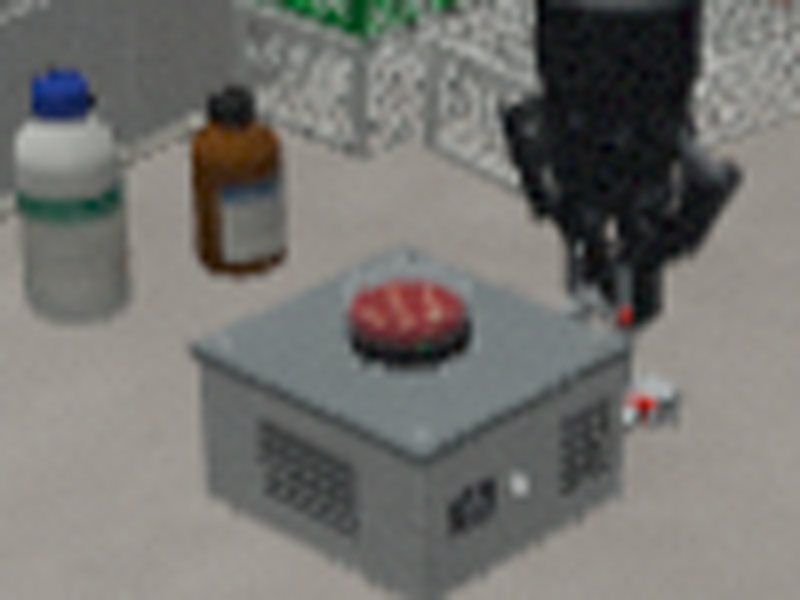

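```bash
python3 - <<'E'
from e import *
print(job_done()); o=get_obs(); print(o['time'],o['ee_pos'],o['wrist_force'],o['opening'])
E
```

```text
the job is handed in; nothing more can be done
None
the job is handed in; nothing more can be done
```

I laid the green filter on the window and the closed dish on the filter, with the shutter shut throughout. I then pulled the knob to the red index clip and handed the job in with the gripper still holding it, at about 27.3 s. I did not move the bystander objects or the look-alikes, and `job_done` gave no verdict.

**Last checks**
- **Filter:** its centre was within about 0.5 mm of the window centre in the top picture.
- **Dish:** it was centred by closing the jaws along x and then along y. The camera still reads it about 1.3–1.6 mm off to +y and up to 1.4 mm off in x. The reading hardly changed when I re-centred it, so I take most of that as image bias, but the two measurements disagree.
- **Pointer:** it was pulled about 36.2 mm by the gripper position. The pictures put it at −116.2 to −116.4 mm in the light box's frame, against about −116.5 mm for the clip. That is roughly 0.3 mm short, with an uncertainty of about 0.5–1 mm. The lower tip in the top picture suggested it could be up to 0.8 mm short.
- **Grip:** the knob was held with a 60 N grip setting, and the position was steady before I handed in.

**Setback on the way:** early on, the last joint hit its 180° limit and left the tool tilted by 4.6°. I corrected that to about 0.4° before touching anything.

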